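# Hold the spring clip gaping around the training card's edge

## Robot

A 6-joint arm with a two-finger parallel gripper is mounted at the origin on the work surface. World frame = base frame: x ahead of the robot, y to its left, z up, the work surface at z = 0. Lengths are in m, angles in degrees, forces in N, time in s.
With the tool pointing down it reaches from about 0.3 to 0.75 m from the base axis. Payload 8.5 kg.
Tool frame: the origin (TCP) lies on the centre line of the jaws, within the pads' length; the fingertips stand 22 mm ahead of it and the grasp point (between the pads) lies 3 mm ahead of it (env.tip_reach is the distance from the TCP to the fingertips, in m); y points along the fingers, z is the direction in which the jaws open and shut, and the axes are right-handed (so a half turn about y gives the same grasp; the last joint's range is limited). The gripper opens to 85 mm and grips with 20 to 120 N. Pads are 22 mm wide; open, the fingers measure 114 mm over their backs; the gripper's body (76 mm by 85 mm) begins 54 mm behind the grasp point. The pads swing forward as they close: fully open they stand 13 mm farther back than shut.
Start: joints at [-85.044, 21.807, 74.336, -0, 83.858, -12.336], TCP at [0.163, -0.525, 0.253] pointing down, gripper open.
Joint ranges: [-178.18, 178.18], [-50.72, 133.34], [12.68, 142.11], [-81.47, 261.47], [9.98, 163.14], [-165.26, 165.26]. Speed limits (degrees/s): [136.94, 136.94, 180, 180, 180, 180].

## Interface

Orientations are given as a 3x3 rotation matrix whose columns are the frame's x, y, z axes.
In Python, from rig import env, get_image gives the robot as it stands. The module is installed in compiled form; this text tells all that it offers.
- The arm moves only by the tool carry_out, never from a script. Its argument "targets" is a list that holds one entry, the list of rows, each a list of 7 numbers: the closure, from 0 (fully open) to 1 (shut), then the shift along the world's x, y, z in mm, then the turn, a rotation vector about the world's x, y, z in degrees. In form: [[[claw, dx, dy, dz, ax, ay, az], ...]]. A call has 1 to 20 rows; each row is the pose to reach, as a shift and turn from the pose commanded when the call began; what a row does not reach only later rows make up. A row lasts 1/12 s, in which the tool goes at most 41.7 mm and 7.16 degrees, less where a joint would pass 70% of its speed; a pose out of reach is approached as far as the arm can. A call with a gripper value outside its range is refused whole. The fingers move at their own pace and stop on an object; "squeeze" is the grip in N (left out, the last holds). Time passes only in rows, so rows that repeat a pose let the fingers close. It gives the time, the measured TCP pose, the force and the opening at its end, in the units of the state.
- env.observe(): the state, without advancing time (a new reading comes with each control period).
- get_image(name): name is "scene" or "top" or "wrist"; returns a dict with "img" (420x560x3 uint8, red, green, blue), "fx", "fy", "cx", "cy" (pixels), "k1" (the pictures are not rectified: a ray, as slopes to the right and down, at radius r is drawn at 1 + k1 r^2 times it, then the intrinsics apply), "rvec" (rotation vector, rad) and "tvec" (3), from world to camera coordinates, as OpenCV has them. Camera axes: x right, y down, z forward; pixel columns grow to the right and rows downward; lengths in m; the calibration is good to about 2 mm. A picture is of the moment at which its call begins. There is no depth.
- env.close_job(): hands the job in, once; it reports no verdict.
The state is a dict: "time_s": time; "q": joint angles; "qvel": joint speeds; "joint_efforts": joint torques, N m; "position": TCP position; "tool_rot": TCP orientation; "ft_force": force on the tool from outside, world axes, zero at the start; "wrist_torque": the same for the moment, N m; "grip_width": finger opening in m.
Only numpy, scipy, OpenCV 4.12 (cv2) and the standard library are available. Lean on these libraries where they do the work, as an engineer would, in place of code of your own. Each camera call takes 0.05 s, during which the arm holds its last target.

## Task

Pick up the steel spring clip that lies on its side on the bench, squeeze its two handles together so that its jaws spread wide open, and bring the open jaws squarely around the free upright edge of the training card (the edge that sticks out past the end of its pine block), about half-way up. Do not bump the card and leave everything else where it is. Finish while still holding the clip there in the air, squeezed wide open, with the card's edge well inside the jaws but touching neither jaw, so that I can slip next week's card in beside this one.

Things in the scene. Friction and masses are not known exactly. Their poses are not given: they have to be found in the camera images.
- clip_center (a point): Bare steel spring clip, loose, about 80 g, 84 mm long, 36 mm wide, lying on its side: the hinge pin stands upright and the two levers stand on edge like walls 36 mm high. This point: middle of the pin, 18 mm above the bench. x runs along the clip's middle line towards the jaws, y to the left lever, z along the pin, up. Coil on the pin: 9 mm thick. Shut, the jaw lips meet 42 mm ahead of the pin.
- clip_handles (a point): On the clip's middle line, 31 mm behind the pin: where to squeeze. The two flat handles spread like a V and end 40 mm behind the pin, 51 mm over their outer faces. Squeezing takes about 4 N on each end at first, 10 N at the stop; there they are parallel, 17 mm over the outer faces, and end 46 mm behind the pin (the ends stick to the fingers, so the pin shifts about 6 mm forward).
- clip_mouth (a point): On the clip's middle line, 38 mm ahead of the pin: middle of the mouth when the jaws are wide open; the lips then stand either side of it, 32 mm clear. The jaws spread equally to both sides; let go, they snap shut.
- clip_left (a joint): how far each lever of the clip has turned on its pin: 0 = jaws shut (as it lies), 0.40 rad = stop, jaws wide open; 0.30 rad gives about 25 mm between the lips, with the handles about 26 mm over their outer faces
- card_edge (a point): Point on the free upright edge of the stiff white card, about half-way up: 80 mm above the bench; the edge runs from 10 to 135 mm. The card, 210 mm wide, 3 mm thick, stands in the slot of a fixed pine block (60 x 155 x 22 mm): here it sticks out 55 mm past the block, at the other end it is flush. y points out of the card, level, in its plane, away from the block; x is square to its face, z up.
- mouthguard_case: bystander: blue plastic case, 78 x 88 x 30 mm; origin at the centre of its underside
- bottle: bystander: stainless steel bottle, 70 mm in diameter, 250 mm high; origin at the centre of its underside
- grip_strengthener: bystander: aluminium hand-grip strengthener lying flat, a V of two 26 mm round bars with a coil, 120 x 100 x 27 mm; origin under its middle. It has no jaws
- dish: bystander: ceramic dish, 104 mm in diameter, 26 mm high; origin at the centre of its underside
- ball_center (a point): bystander: grey massage ball of 62 mm lying in the dish; its centre
- tape_roll: bystander: roll of tape lying flat, 92 mm in diameter, 38 mm high; origin at the centre of its underside
Mind the look-alikes: they are no part of the job. There is more than one size of the part that bears clip_center; the job needs the smaller. Leave any yellow look-alike of the part that bears card_edge alone.

How it is judged (in metres and radians):
On the way:
1. the clip is lifted off the bench in the fingers (height (world z) of clip_center above 0.035 m and contact force between the fingers and clip above 1 N), for 0.1 s.
At the end, for the whole second after the job is handed in: Only the fingers hold the clip, still, levers turned over 0.28 of 0.40 rad; within 30 mm of half-way up the card's free edge, square and upright within 20 degrees; edge 7 to 33 mm ahead of the pin, within 13 mm of the middle line; clip touches neither card, block nor bench (value of joint clip_left above 0.28 rad and contact force between the fingers and clip above 2 N and x of card_edge in the frame of clip_center between 0.007 and 0.033 m and y of card_edge in the frame of clip_center between -0.013 and 0.013 m and z of clip_center in the frame of card_edge between -0.03 and 0.03 m and angle between the x axis of clip_center and the y axis of card_edge, either way round below 0.35 rad and angle between clip_center's own z axis and vertical below 0.35 rad and contact force between clip and card_stand below 0.2 N and contact force between clip and table below 0.1 N and linear speed of clip below 0.02 m/s); the arm keeps its last pose, push and grip.
It fails at once if the card or its block is bumped with the clip or the robot (over 4 N) (contact force between any of clip, the arm, the fingers and card_stand above 4 N).
It fails at once if a bystander is moved by more than 20 mm (distance of any of mouthguard_case, bottle, grip_strengthener, dish, ball_center, tape_roll from where it was at the start of the episode above 0.02 m).
It also fails if it takes over 35 s, if anything falls off the work surface, if the arm or the gripper's body presses on something with over 40 N, if the wrist force passes 120 N, or if a joint passes its speed limit or range.

## Working session

There is one attempt and no reset: what is moved stays moved. The work goes in short steps, Python scripts to look and compute and a tool call to move; the robot and the scene stay as the last step left them, time stands still between calls to the robot, and variables do not carry over. Pictures are saved under pics/ and viewed, and the job is handed in when it is done.

Besides the shell and the picture viewer there is one more tool, called after ">>>" by a JSON object that holds its "method" and its "body". carry_out: Moves the arm, as the interface text tells. Its arguments: {"type":"object","properties":{"targets":{"type":"array"},"squeeze":{"type":"number"}},"required":["targets"]}

```bash
mkdir -p pics; ls
cat > h.py <<'E'
from rig import env, get_image
import cv2, numpy as np
def snap(name, fn):
    d=get_image(name); cv2.imwrite('pics/'+fn, cv2.cvtColor(d['img'],cv2.COLOR_RGB2BGR)); 
    import pickle; pickle.dump(d,open('pics/'+fn[:-4]+'.pkl','wb')); return d
def load(fn):
    import pickle; return pickle.load(open('pics/'+fn+'.pkl','rb'))
def ray(d,u,v):
    p=np.array([(u-d['cx'])/d['fx'],(v-d['cy'])/d['fy']]); q=p.copy()
    for _ in range(30): q=p/(1+d['k1']*(q@q))
    R=cv2.Rodrigues(np.array(d['rvec'],float))[0]; t=np.array(d['tvec'],float).ravel()
    return -R.T@t, R.T@np.array([q[0],q[1],1])
def onz(d,u,v,z):
    o,r=ray(d,u,v); return o+r*(z-o[2])/r[2]
def proj(d,X):
    R=cv2.Rodrigues(np.array(d['rvec'],float))[0]; t=np.array(d['tvec'],float).ravel()
    c=R@np.array(X,float)+t; p=c[:2]/c[2]; p=p*(1+d['k1']*(p@p))
    return np.array([p[0]*d['fx']+d['cx'],p[1]*d['fy']+d['cy']])
def tri(a,b):
    (o1,r1),(o2,r2)=a,b
    s=np.linalg.lstsq(np.c_[r1,-r2],o2-o1,rcond=None)[0]
    p,q=o1+s[0]*r1,o2+s[1]*r2
    return (p+q)/2,np.linalg.norm(p-q)
E
python3 - <<'E'
from h import *
np.set_printoptions(suppress=True,precision=3)
for n in ['scene','top','wrist']:
    d=snap(n,n+'0.png'); print(n,d['fx'],d['k1'],ray(d,280,210))
print(env.observe())
E
```

```text
pics
scene 534.4787041168847 -0.005965507557555178 (array([ 0.938, -0.643,  1.361]), array([-0.282,  0.439, -0.853]))
top 507.26306874089045 0.004829027973194912 (array([0.249, 0.005, 1.531]), array([ 0.2  ,  0.011, -0.98 ]))
wrist 316.0534402566492 -0.05636941942660677 (array([ 0.231, -0.503,  0.374]), array([-0.27 , -0.069, -0.961]))
{'time_s': 0.15, 'q': array([-85.045,  21.834,  74.371,  -0.001,  83.859, -12.334]), 'qvel': array([-0.084, -0.099, -0.139,  0.014, -0.036,  0.051]), 'joint_efforts': array([  0.003, -44.862, -23.134,  -0.   ,   0.004,  -0.   ]), 'position': array([ 0.163, -0.525,  0.253]), 'tool_rot': array([[-0.955, -0.   ,  0.297],
       [-0.297,  0.001, -0.955],
       [-0.   , -1.   , -0.001]]), 'ft_force': array([ 0.076, -0.018,  0.506]), 'wrist_torque': array([-0.031, -0.027,  0.077]), 'grip_width': 0.08554564926816917}
```

View pics/scene0.png

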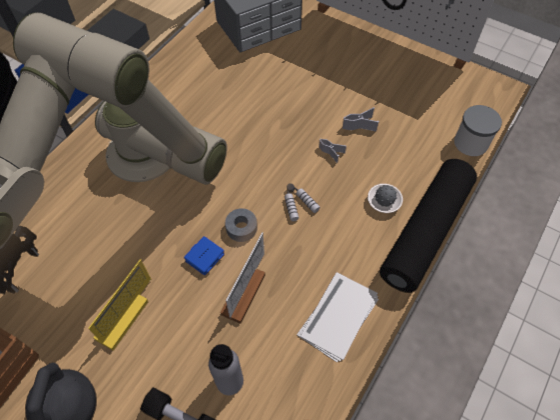

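View pics/top0.png

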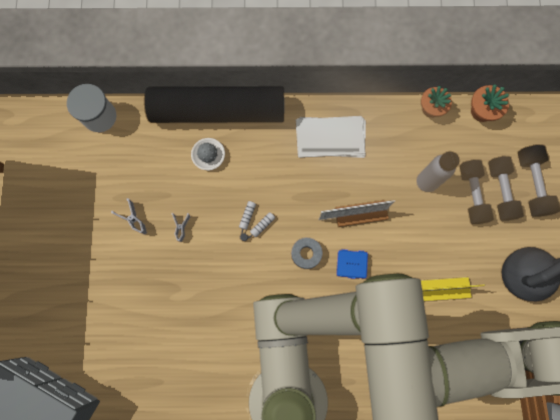

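View pics/wrist0.png

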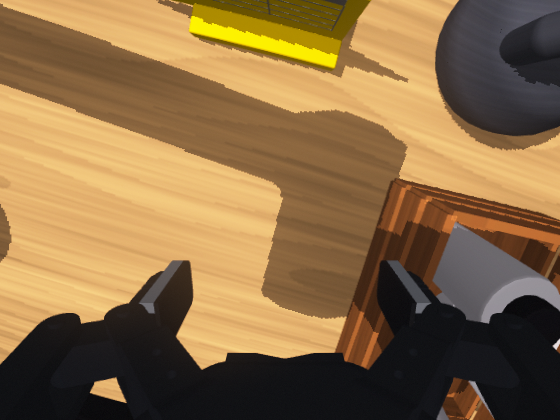

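Clip candidates in the top view are the big clip at (131,218), the small clip at (180,226) and the hand-grip at (257,222), which has no jaws. Card candidates are the white card at (357,212) and the yellow look-alike at (445,290). I choose the small clip and the white card, and check both in close crops.

Run:
```python
from h import *
i=cv2.imread('pics/top0.png'); 
a=cv2.resize(i[190:250,105:205],None,fx=7,fy=7,interpolation=cv2.INTER_CUBIC)
cv2.imwrite('pics/c1.png',a)
a=cv2.resize(i[185:245,305:405],None,fx=7,fy=7,interpolation=cv2.INTER_CUBIC)
cv2.imwrite('pics/c2.png',a)
d=load('top0')
for p in [(131,218),(180,226),(186,213),(174,213),(179,240),(320,217),(392,204)]: print(p,onz(d,*p,0.036))
```

```text
(131, 218) [0.53161456 0.4687752  0.036     ]
(180, 226) [0.5066647 0.3206482 0.036    ]
(186, 213) [0.54626231 0.30400902 0.036     ]
(174, 213) [0.54640695 0.34013181 0.036     ]
(179, 240) [0.46439296 0.32211014 0.036     ]
(320, 217) [ 0.53241887 -0.09866622  0.036     ]
(392, 204) [ 0.57139863 -0.31600129  0.036     ]
```

View pics/c1.png

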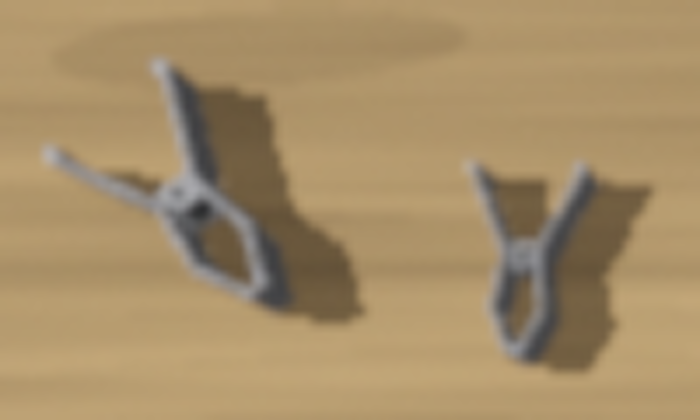

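View pics/c2.png

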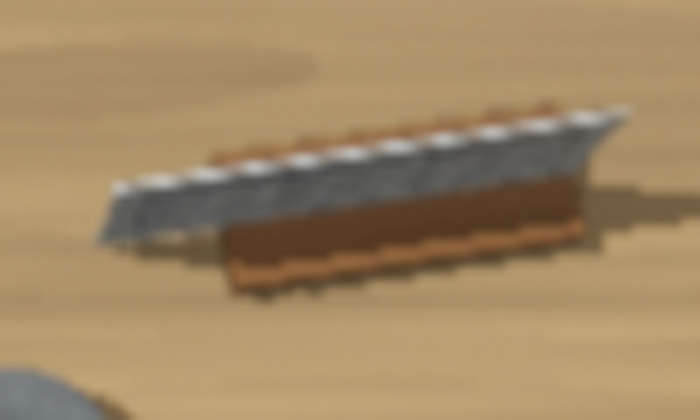

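The crops show the small V-handled clip, with its pin near top px (179.4,226), its handle tips at (172.4,213.6) and (188.7,214), and its lips at (179,240.3), pointing towards the robot. The white card's free edge runs from px (321.4,211.7) at the top to (319.7,219.6) at the bottom, on the +y side. Next I measure both views.

Run:
```python
from h import *
i=cv2.imread('pics/scene0.png'); 
a=cv2.resize(i[130:170,305:365],None,fx=12,fy=12,interpolation=cv2.INTER_CUBIC)
cv2.imwrite('pics/c3.png',a)
a=cv2.resize(i[225:330,210:280],None,fx=5.7,fy=5.7,interpolation=cv2.INTER_CUBIC)
cv2.imwrite('pics/c4.png',a)
np.set_printoptions(suppress=True,precision=4)
d=load('top0'); o=lambda x,y,x0=105,y0=190:(x0+x/7-.43,y0+y/7-.43)
for n,p in dict(pin=(521,252),hL=(472,165),hR=(586,168),lip=(518,352)).items(): print(n,onz(d,*o(*p),0.036))
e=lambda x,y:o(x,y,305,185)
A=onz(d,*e(115,187),.135);B=onz(d,*e(630,108),.135);C=onz(d,*e(103,242),.01)
print('card',A,B,C,np.linalg.norm(A-B))
s=load('scene0')
for P in (A,B,C,onz(d,*o(521,252),.036),onz(d,*o(472,165),.036),onz(d,*o(586,168),.036),onz(d,*o(518,352),.036)): print(proj(s,P))
```

```text
pin [0.508  0.3237 0.036 ]
hL [0.546  0.3461 0.036 ]
hR [0.5445 0.2971 0.036 ]
lip [0.4648 0.3234 0.036 ]
card [ 0.53   -0.0949  0.135 ] [ 0.5615 -0.3025  0.135 ] [ 0.5307 -0.0982  0.01  ] 0.20998517627645322
[262.1454 231.9699]
[225.9343 300.7617]
[263.0722 254.4891]
[331.1652 145.4163]
[345.3011 145.7883]
[337.1569 156.1925]
[319.2149 139.6605]
```

View pics/c3.png

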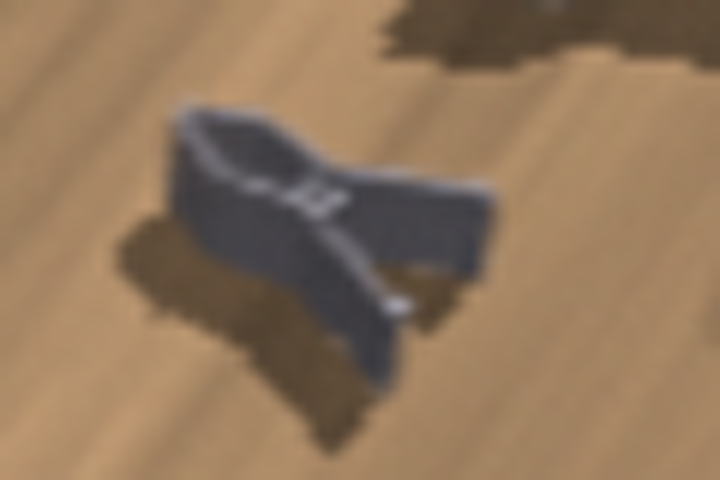

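View pics/c4.png

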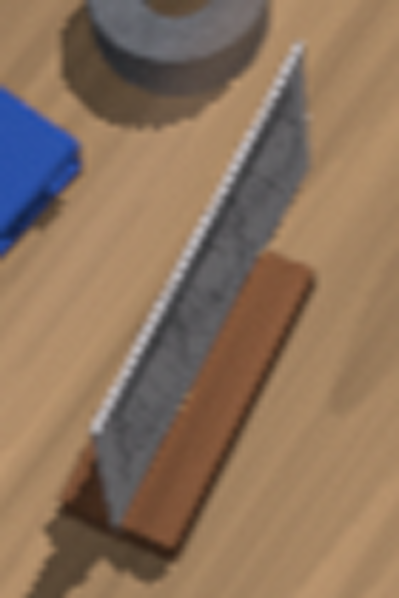

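Both views agree within about 1 px. The card edge is at (0.530,-0.096), pointing outward at 98.6°. The pin is at (0.507,0.3235), clip x at about 179°, so the handles are at (0.538,0.323). I travel at height first.

>>> {"method": "carry_out", "body": {"targets": [[[0, 240, 290, 50, 0, 0, -9], [0, 240, 290, 50, 0, 0, -9], [0, 240, 290, 50, 0, 0, -9], [0, 240, 290, 50, 0, 0, -9], [0, 240, 290, 50, 0, 0, -9], [0, 240, 290, 50, 0, 0, -9], [0, 240, 290, 50, 0, 0, -9], [0, 240, 290, 50, 0, 0, -9], [0, 240, 290, 50, 0, 0, -9], [0, 240, 290, 50, 0, 0, -9], [0, 375, 848, 0, 0, 0, -18], [0, 375, 848, 0, 0, 0, -18], [0, 375, 848, 0, 0, 0, -18], [0, 375, 848, 0, 0, 0, -18], [0, 375, 848, 0, 0, 0, -18], [0, 375, 848, 0, 0, 0, -18], [0, 375, 848, 0, 0, 0, -18], [0, 375, 848, 0, 0, 0, -18], [0, 375, 848, 0, 0, 0, -18], [0, 375, 848, 0, 0, 0, -18]]], "squeeze": 40}}

```text
time_s: 1.82
position: [0.5001, 0.1658, 0.2673]
tool_rot: [[-1.0, -0.0, -0.012], [0.012, -0.0, -1.0], [0.0, -1.0, 0.0]]
ft_force: [1.4, -0.5, -0.3]
grip_width: 0.0853
```

>>> {"method": "carry_out", "body": {"targets": [[[0, 38, 155, -80, 0, 0, 0], [0, 38, 155, -80, 0, 0, 0], [0, 38, 155, -80, 0, 0, 0], [0, 38, 155, -80, 0, 0, 0], [0, 38, 155, -80, 0, 0, 0], [0, 38, 155, -80, 0, 0, 0], [0, 38, 155, -80, 0, 0, 0]]]}}

```text
time_s: 2.4
position: [0.538, 0.3185, 0.1873]
tool_rot: [[-1.0, -0.001, -0.012], [0.012, -0.001, -1.0], [0.001, -1.0, 0.001]]
ft_force: [-0.4, -1.1, 0.5]
grip_width: 0.0858
```

Run:
```python
from h import *
np.set_printoptions(suppress=True,precision=4)
d=snap('wrist','w1.png'); o=env.observe(); print(o['position'],o['q'],o['tool_rot'])
for n,P in dict(pin=(.507,.3235,.036),lip=(.4648,.3234,.036),hL=(.546,.346,.036),hR=(.5445,.297,.036)).items(): print(n,proj(d,P))
```

```text
[0.5382 0.3179 0.1881] [ 19.7384  32.1404  67.6677  -0.0227  80.1711 110.4782] [[-0.9999  0.0005 -0.0128]
 [ 0.0128 -0.0002 -0.9999]
 [-0.0005 -1.      0.0002]]
pin [279.9401 233.7102]
lip [280.7867 275.0348]
hL [253.8064 192.6457]
hR [309.1266 193.5897]
```

View pics/w1.png

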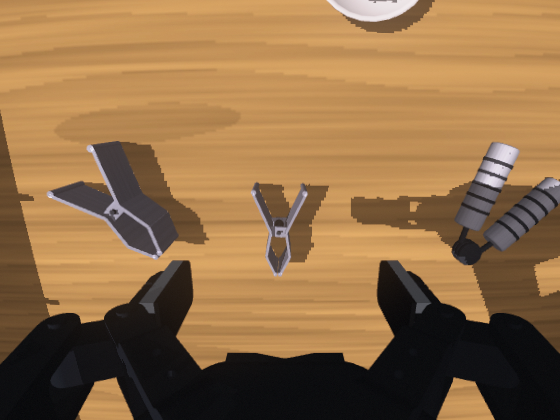

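The wrist view shows the small clip centred, with pin (280,230), lip (278,273) and handle tips (256,186) and (304,187). The big clip is to its left and the hand-grip to its right. I measure it more exactly.

Run:
```python
from h import *
np.set_printoptions(suppress=True,precision=4)
i=cv2.imread('pics/w1.png'); cv2.imwrite('pics/c5.png',cv2.resize(i[170:290,220:340],None,fx=5,fy=5,interpolation=cv2.INTER_CUBIC))
d=load('w1')
for p in [(280,228),(278,273),(256,186),(304,187)]: print(onz(d,*p,.036))
```

```text
[0.5126 0.3234 0.036 ]
[0.467 0.326 0.036]
[0.552  0.3438 0.036 ]
[0.5505 0.3016 0.036 ]
```

View pics/c5.png

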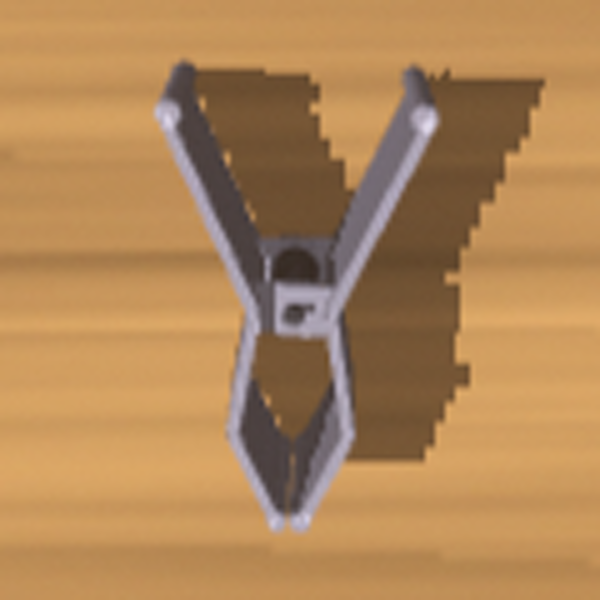

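The crop's top corners match the earlier estimate within about 2 mm. I go down around the handles.

>>> {"method": "carry_out", "body": {"targets": [[[0, 0, 5, -40, 0, 0, 0], [0, 0, 5, -80, 0, 0, 0], [0, 0, 5, -110, 0, 0, 0], [0, 0, 5, -130, 0, 0, 0], [0, 0, 5, -145, 0, 0, 0], [0, 0, 5, -155, 0, 0, 0], [0, 0, 5, -160, 0, 0, 0], [0, 0, 5, -160, 0, 0, 0], [0, 0, 5, -160, 0, 0, 0]]]}}

```text
time_s: 3.2
position: [0.5387, 0.3235, 0.0288]
tool_rot: [[-1.0, 0.002, -0.013], [0.013, 0.001, -1.0], [-0.002, -1.0, -0.001]]
ft_force: [-0.7, 0.4, 0.8]
grip_width: 0.0851
```

Run:
```python
from h import *
snap('wrist','w2.png'); o=env.observe(); print(o['position'],o['ft_force'],o['tool_rot'][:,2])
```

```text
[0.5387442  0.3237329  0.02898192] [-0.02666205 -0.62374318  0.73815054] [-1.26774239e-02 -9.99919354e-01 -7.54365047e-04]
```

View pics/w2.png

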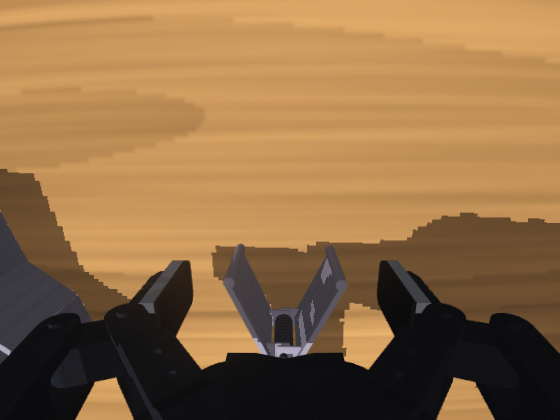

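The handles sit centred between the pads (handle tips px 235 and 340, pads about 190 and 378). I close partway and watch the vertical force.

>>> {"method": "carry_out", "body": {"targets": [[[0.35, 0, 0, 0, 0, 0, 0], [0.35, 0, 0, 0, 0, 0, 0], [0.35, 0, 0, 0, 0, 0, 0], [0.35, 0, 0, 0, 0, 0, 0], [0.35, 0, 0, 0, 0, 0, 0], [0.35, 0, 0, 0, 0, 0, 0]]]}}

```text
time_s: 3.75
position: [0.538, 0.3239, 0.0276]
tool_rot: [[-1.0, 0.0, -0.012], [0.012, 0.0, -1.0], [-0.0, -1.0, -0.0]]
ft_force: [-1.0, 0.3, -0.5]
grip_width: 0.0556
```

Run:
```python
from h import *
print(env.tip_reach); snap('wrist','w3.png'); o=env.observe(); print(o['position'],o['ft_force'],o['grip_width'])
```

```text
0.022
[0.5380447  0.32385351 0.02757364] [ 0.33384527  0.50274183 -1.43850216] 0.0556848848661607
```

View pics/w3.png

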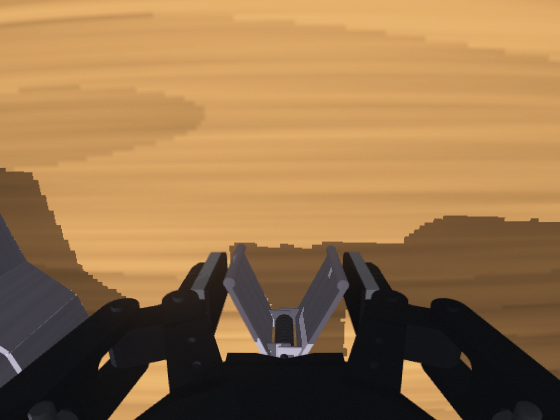

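>>> {"method": "carry_out", "body": {"targets": [[[0.6, 0, 0, 0, 0, 0, 0], [0.6, 0, 0, 0, 0, 0, 0], [0.6, 0, 0, 0, 0, 0, 0], [0.8, 0, 0, 0, 0, 0, 0], [0.8, 0, 0, 0, 0, 0, 0], [0.8, 0, 0, 0, 0, 0, 0], [1, 0, 0, 0, 0, 0, 0], [1, 0, 0, 0, 0, 0, 0], [1, 0, 0, 0, 0, 0, 0], [1, 0, 0, 0, 0, 0, 0]]], "squeeze": 40}}

```text
time_s: 4.63
position: [0.5394, 0.3246, 0.0297]
tool_rot: [[-1.0, 0.005, -0.012], [0.013, 0.002, -1.0], [-0.005, -1.0, -0.002]]
ft_force: [-0.4, 1.1, 12.6]
grip_width: 0.0145
```

Run:
```python
from h import *
snap('wrist','w4.png'); o=env.observe(); print(o['position'],o['ft_force'],o['grip_width'])
i=snap('top','t4.png')['img'][170:260,110:230]
cv2.imwrite('pics/c6.png',cv2.resize(cv2.cvtColor(i,cv2.COLOR_RGB2BGR),None,fx=5,fy=5))
```

```text
[0.53939622 0.32456479 0.02970269] [-0.66352853  0.96218069 11.8540682 ] 0.014115368841270601
```

View pics/w4.png

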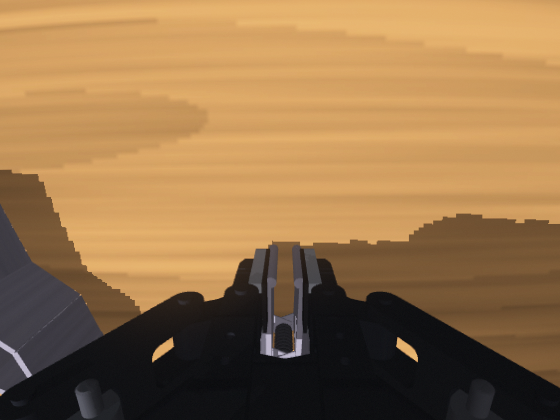

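View pics/c6.png

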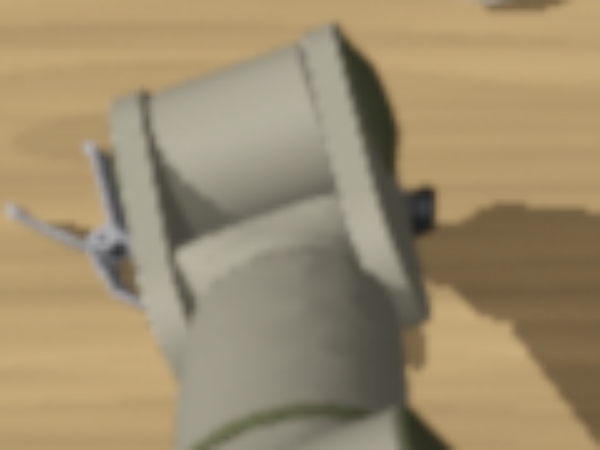

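The clip is squeezed to the stop: the handles are parallel and centred at px 285, with an opening of about 14 mm. I lift it.

>>> {"method": "carry_out", "body": {"targets": [[[1, 0, 0, 10, 0, 0, 0], [1, 0, 0, 20, 0, 0, 0], [1, 0, 0, 40, 0, 0, 0], [1, 0, 0, 60, 0, 0, 0], [1, 0, 0, 80, 0, 0, 0], [1, 0, 0, 110, 0, 0, 0], [1, 0, 0, 140, 0, 0, 0], [1, 0, 0, 170, 0, 0, 0], [1, 0, 0, 200, 0, 0, 0], [1, 0, 0, 230, 0, 0, 0], [1, 0, 0, 230, 0, 0, 0], [1, 0, 0, 230, 0, 0, 0]]]}}

```text
time_s: 5.73
position: [0.5381, 0.3239, 0.2596]
tool_rot: [[-1.0, 0.003, -0.012], [0.012, 0.001, -1.0], [-0.003, -1.0, -0.001]]
ft_force: [-0.3, 0.2, -1.4]
grip_width: 0.0143
```

Run:
```python
from h import *
snap('wrist','w5.png'); o=env.observe(); print(o['position'],o['ft_force'],o['grip_width'])
d=snap('scene','s5.png');print(proj(d,o['position']))
```

```text
[0.53772464 0.32367364 0.25770098] [ 0.03811317 -0.04285088 -1.39596589] 0.014736881941607063
[347.00911106  99.75616244]
```

View pics/w5.png

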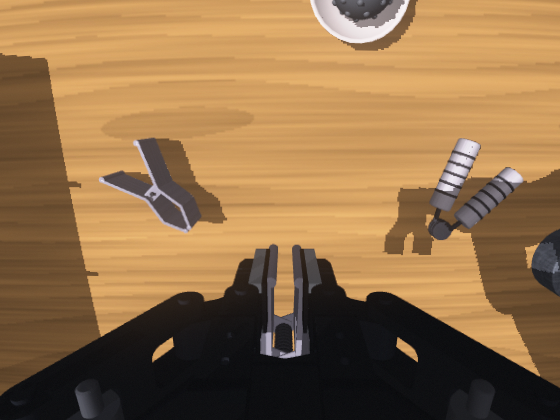

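View pics/s5.png

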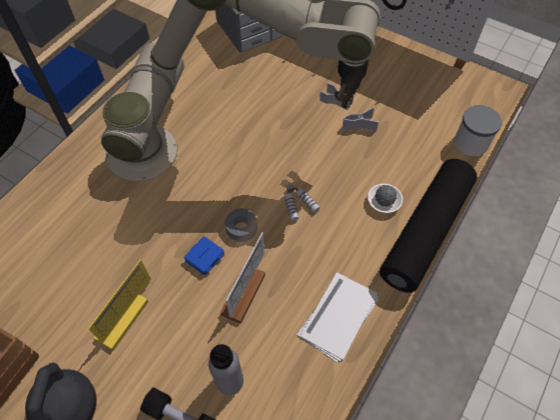

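The clip is held upright off the bench, with jaws out to the left of the fingers at scene px (330,97). I turn it about +99° and travel to a standoff outward of the card edge, staying high.

>>> {"method": "carry_out", "body": {"targets": [[[1, -2, -20, 0, 0, 0, 6], [1, -4, -40, 0, 0, 0, 12], [1, -6, -60, 0, 0, 0, 18], [1, -8, -80, 0, 0, 0, 24], [1, -10, -100, 0, 0, 0, 30], [1, -12, -120, 0, 0, 0, 36], [1, -14, -140, 0, 0, 0, 42], [1, -16, -160, 0, 0, 0, 48], [1, -18, -180, 0, 0, 0, 54], [1, -20, -200, 0, 0, 0, 60], [1, -21, -220, 0, 0, 0, 66], [1, -22, -240, 0, 0, 0, 72], [1, -24, -260, 0, 0, 0, 78], [1, -25, -280, 0, 0, 0, 84], [1, -27, -295, 0, 0, 0, 90], [1, -27, -295, 0, 0, 0, 95], [1, -27, -295, 0, 0, 0, 99], [1, -27, -295, 0, 0, 0, 99], [1, -27, -295, 0, 0, 0, 99]]]}}

```text
time_s: 7.42
position: [0.5106, 0.0289, 0.2566]
tool_rot: [[0.142, -0.002, 0.99], [-0.99, 0.0, 0.142], [-0.001, -1.0, -0.002]]
ft_force: [0.1, -0.1, -0.6]
grip_width: 0.0147
```

Run:
```python
from h import *
o=env.observe(); print(o['position'],o['tool_rot'],o['ft_force'],o['grip_width'],o['q'])
d=snap('scene','s6.png');P=np.array(o['position'])
i=cv2.imread('pics/s6.png'); cv2.imwrite('pics/c7.png',cv2.resize(i[140:320,180:340],None,fx=3.3,fy=3.3,interpolation=cv2.INTER_CUBIC))
d=snap('top','t6.png')
```

```text
[0.51064542 0.02889298 0.25659637] [[ 1.42048008e-01 -2.28442906e-03  9.89857134e-01]
 [-9.89859487e-01  4.27230416e-04  1.42049332e-01]
 [-7.47398697e-04 -9.99997299e-01 -2.20057655e-03]] [ 0.12946566 -0.05116196 -0.61503097] 0.014684161881161156 [-1.00435703e+01  1.78436844e+01  7.98896171e+01  1.28819128e-03
  8.23998500e+01 -1.82101646e+01]
```

View pics/c7.png

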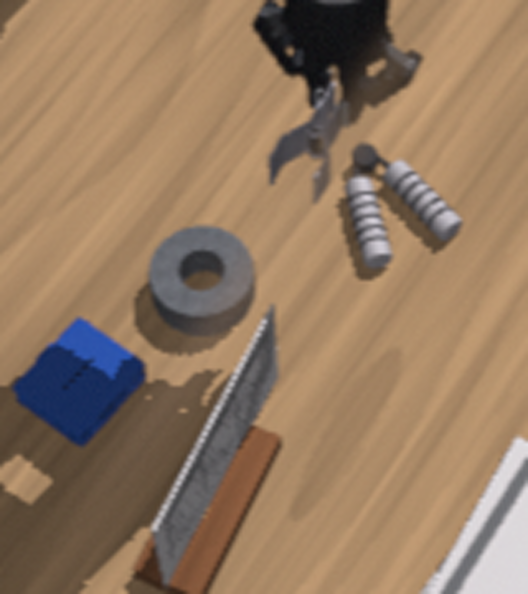

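View pics/t6.png

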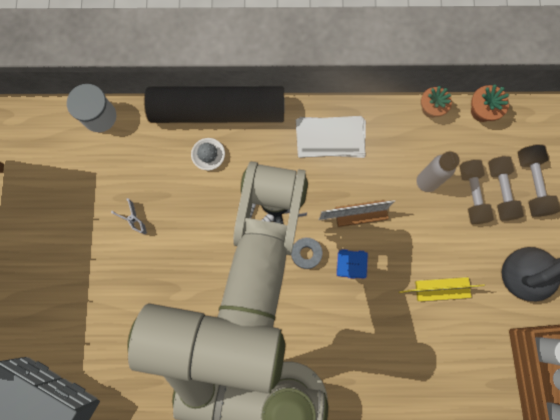

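The jaws are wide open and point at the card; the lips are near scene px (262,190) and (277,200). I descend at the standoff.

>>> {"method": "carry_out", "body": {"targets": [[[1, 0, 0, -30, 0, 0, 0], [1, 0, 0, -60, 0, 0, 0], [1, 0, 0, -90, 0, 0, 0], [1, 0, 0, -115, 0, 0, 0], [1, 0, 0, -135, 0, 0, 0], [1, 0, 0, -150, 0, 0, 0], [1, 0, 0, -158, 0, 0, 0], [1, 0, 0, -158, 0, 0, 0], [1, 0, 0, -158, 0, 0, 0]]]}}

```text
time_s: 8.27
position: [0.5113, 0.0289, 0.0999]
tool_rot: [[0.144, 0.0, 0.99], [-0.99, -0.0, 0.144], [0.0, -1.0, 0.0]]
ft_force: [-0.6, 0.6, -0.9]
grip_width: 0.0144
```

Run:
```python
from h import *
o=env.observe(); P=np.array(o['position']);R=np.array(o['tool_rot']);print(P,o['ft_force'])
d=snap('scene','s7.png')
i=cv2.imread('pics/s7.png'); x0,y0=220,175
a=cv2.resize(i[y0:y0+85,x0:x0+90],None,fx=7,fy=7,interpolation=cv2.INTER_CUBIC)
cx=R[:,0];cy=R[:,2]
for off,c in [((36,0,6),(0,0,255)),((36+38,16,6),(0,255,0)),((36+38,-16,6),(255,0,0)),((36+38,16,-30),(0,255,0)),((36+38,-16,-30),(255,0,0))]:
    X=P+.001*(off[0]*cx+off[1]*cy+off[2]*np.array([0,0,1])); u=proj(d,X);print(off,X,u)
    cv2.circle(a,tuple(int(k) for k in ((u-[x0,y0])*7+3)),3,c,1)
for z in (.01,.08,.135):
    u=proj(d,(.530,-.096,z)); cv2.circle(a,tuple(int(k) for k in ((u-[x0,y0])*7+3)),3,(255,0,255),1)
cv2.imwrite('pics/c8.png',a)
snap('top','t7.png')
i=cv2.imread('pics/t7.png');cv2.imwrite('pics/c9.png',cv2.resize(i[190:235,265:345],None,fx=9,fy=9,interpolation=cv2.INTER_CUBIC))
```

```text
[0.51126673 0.02890094 0.09987664] [-0.58513355  0.55655921 -0.88706322]
(36, 0, 6) [ 0.51644573 -0.00672458  0.10587787] [276.09924785 211.1493995 ]
(74, 16, 6) [ 0.53774601 -0.04202752  0.10588067] [275.65465084 224.15524799]
(74, -16, 6) [ 0.50607888 -0.04663108  0.10587767] [264.95599701 219.96944566]
(74, 16, -30) [ 0.53774601 -0.04202752  0.06988067] [275.76731501 230.64449202]
(74, -16, -30) [ 0.50607888 -0.04663108  0.06987767] [265.29104914 226.51584975]
```

View pics/c8.png

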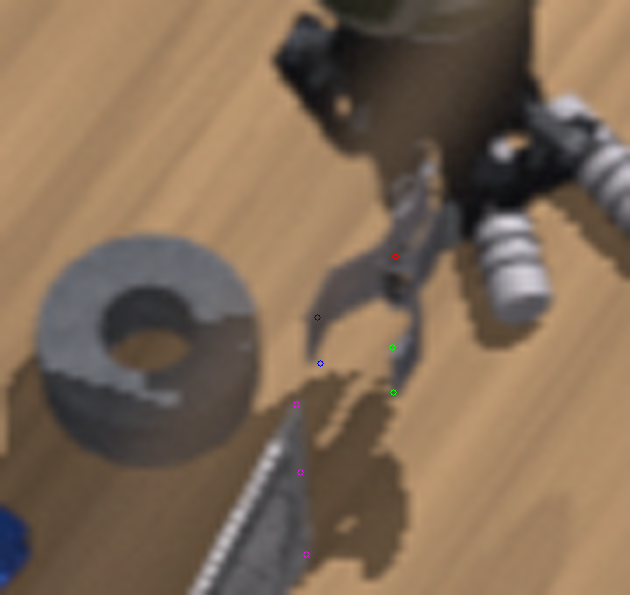

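View pics/c9.png

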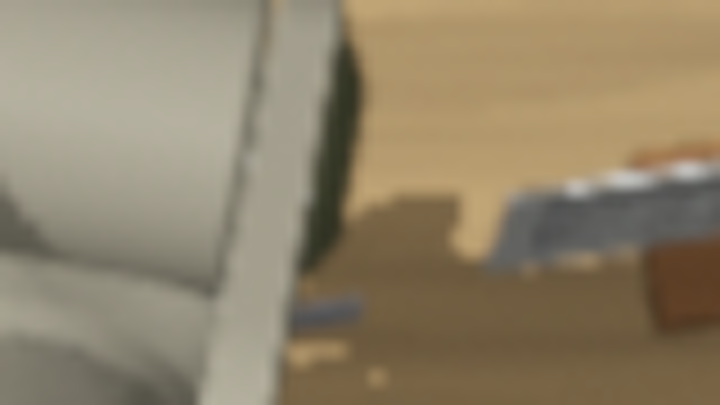

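Predicted lip positions agree with the picture within about 1 px (lips at crop (312,318) and (400,345)), and the card edge lies between them on the clip's axis, at crop x about 298–306. I advance 40 mm along the card plane and look.

>>> {"method": "carry_out", "body": {"targets": [[[1, 1.5, -10, 0, 0, 0, 0], [1, 3, -20, 0, 0, 0, 0], [1, 4.5, -30, 0, 0, 0, 0], [1, 6, -40, 0, 0, 0, 0], [1, 6, -40, 0, 0, 0, 0], [1, 6, -40, 0, 0, 0, 0]]]}}

```text
time_s: 8.87
position: [0.5171, -0.012, 0.0996]
tool_rot: [[0.143, 0.0, 0.99], [-0.99, 0.0, 0.143], [-0.0, -1.0, 0.0]]
ft_force: [-0.1, -0.2, -0.9]
grip_width: 0.0145
```

Run:
```python
from h import *
o=env.observe(); P=np.array(o['position']);R=np.array(o['tool_rot']);print(P,o['ft_force'])
d=snap('scene','s8.png')
i=cv2.imread('pics/s8.png'); x0,y0=220,185
a=cv2.resize(i[y0:y0+75,x0:x0+80],None,fx=8,fy=8,interpolation=cv2.INTER_CUBIC)
cv2.imwrite('pics/c10.png',a)
t=snap('top','t8.png')
i=cv2.imread('pics/t8.png');cv2.imwrite('pics/c11.png',cv2.resize(i[190:235,265:345],None,fx=9,fy=9,interpolation=cv2.INTER_CUBIC))
for off in [(74,16,6),(74,-16,6),(74,16,-30),(74,-16,-30)]:
    X=P+.001*(off[0]*R[:,0]+off[1]*R[:,2]+off[2]*np.array([0,0,1])); print(off,(proj(d,X)-[x0,y0])*8+4,(proj(t,X)-[265,190])*9+4)
```

```text
[ 0.5171335  -0.01202054  0.09958011] [-0.06771282 -0.18244533 -0.87693625]
(74, 16, 6) [397.35729948 415.37115423] [463.61351649 172.24762452]
(74, -16, 6) [310.94651879 380.87098585] [479.5195171  269.91393782]
(74, 16, -30) [399.37056466 465.87469807] [457.16844284 194.59625968]
(74, -16, -30) [314.77404247 431.8652607 ] [472.66971781 290.02867241]
```

View pics/c10.png

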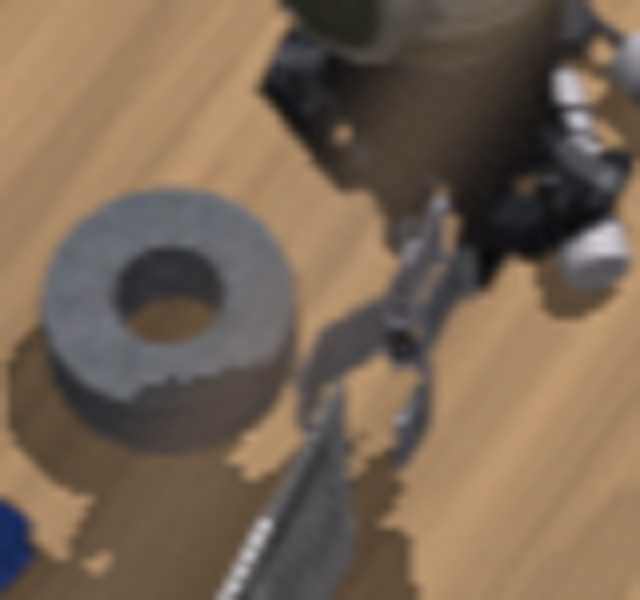

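View pics/c11.png

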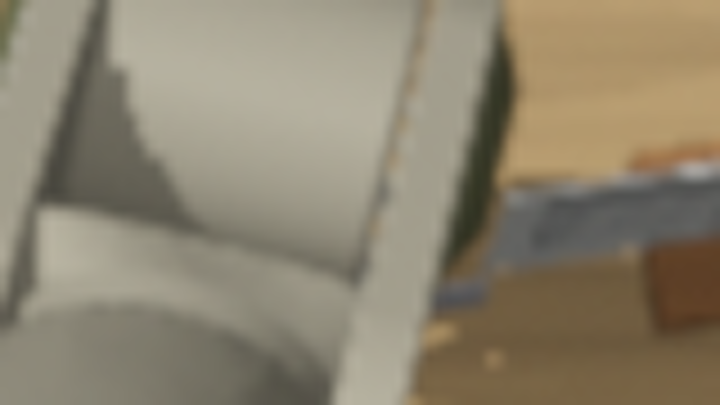

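The lips now straddle the card edge: crop lips at (305,400) and (402,440), with the card edge between them at x about 340–350. The clip's centre may be about 1 mm towards the robot, so I advance the remaining 29 mm with a slight correction.

>>> {"method": "carry_out", "body": {"targets": [[[1, 2, -7, 0, 0, 0, 0], [1, 3, -14, 0, 0, 0, 0], [1, 4.5, -21, 0, 0, 0, 0], [1, 5.5, -28.5, 0, 0, 0, 0], [1, 5.5, -28.5, 0, 0, 0, 0], [1, 5.5, -28.5, 0, 0, 0, 0], [1, 5.5, -28.5, 0, 0, 0, 0]]]}}

```text
time_s: 9.55
position: [0.5224, -0.0396, 0.0995]
tool_rot: [[0.144, -0.0, 0.99], [-0.99, 0.0, 0.144], [-0.0, -1.0, -0.0]]
ft_force: [0.3, -0.1, -0.5]
grip_width: 0.0144
```

Run:
```python
from h import *
np.set_printoptions(suppress=True,precision=4)
o=env.observe(); P=np.array(o['position']);R=np.array(o['tool_rot']);print(P,o['ft_force'],o['grip_width'],o['qvel'])
print('edge rel pin', R.T@(np.array([.530,-.096,.087])-P)*1000-[36,0,0])
d=snap('scene','s9.png')
i=cv2.imread('pics/s9.png'); x0,y0=220,185
a=cv2.resize(i[y0:y0+75,x0:x0+80],None,fx=8,fy=8,interpolation=cv2.INTER_CUBIC)
cv2.imwrite('pics/c12.png',a)
t=snap('top','t9.png')
i=cv2.imread('pics/t9.png');cv2.imwrite('pics/c13.png',cv2.resize(i[190:235,265:345],None,fx=9,fy=9,interpolation=cv2.INTER_CUBIC))
snap('wrist','w9.png')
for off in [(36,0,6),(74,16,6),(74,-16,6),(74,16,-30),(74,-16,-30)]:
    X=P+.001*(off[0]*R[:,0]+off[1]*R[:,2]+off[2]*np.array([0,0,1])); print(off,(proj(d,X)-[x0,y0])*8+4,(proj(t,X)-[265,190])*9+4)
```

```text
[ 0.5224 -0.0396  0.0995] [ 0.2556 -0.1462 -0.5155] 0.0144174088540035 [ 0.3939 -0.0434  0.0955  0.0672 -0.0342  0.0422]
edge rel pin [20.8546 12.502  -0.6293]
(36, 0, 6) [370.3022 376.1112] [440.1209 221.3244]
(74, 16, 6) [365.4554 484.9616] [549.8746 155.3438]
(74, -16, 6) [278.3333 449.9027] [566.2779 252.8491]
(74, 16, -30) [368.17   534.4373] [541.3894 178.0788]
(74, -16, -30) [282.8907 499.8916] [557.3681 273.3571]
```

View pics/c12.png

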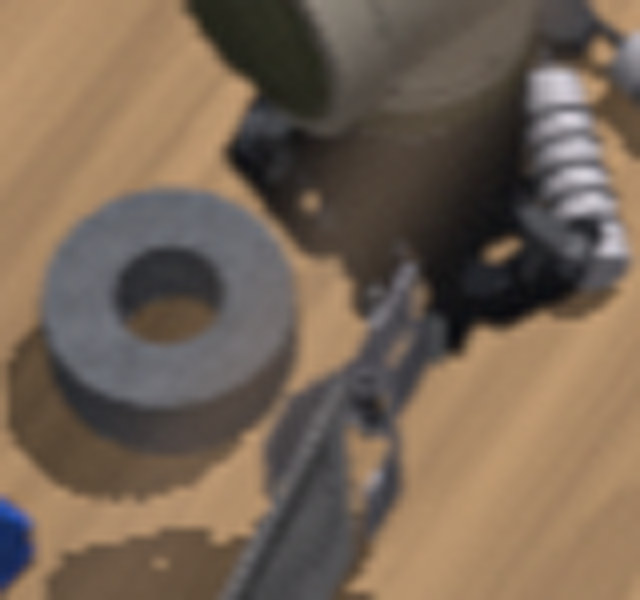

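View pics/c13.png

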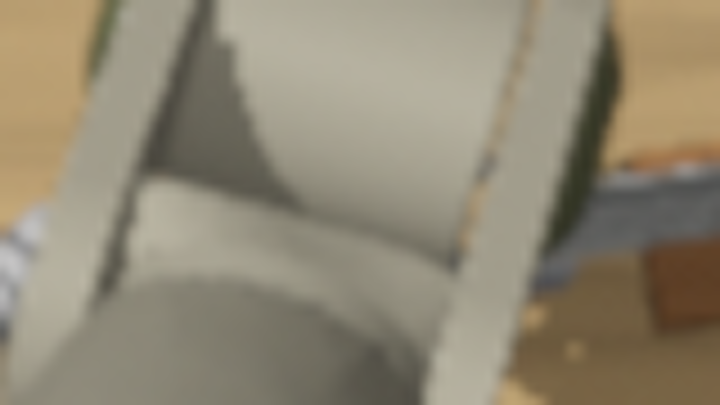

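View pics/w9.png

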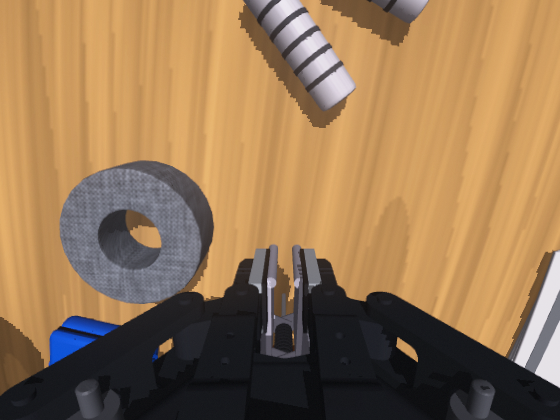

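The card edge runs inside the open jaws: in the crop it goes from (338,385) to (352,535), clear of the left lever at (270,450) and the right lever at (397,480). By calculation it is 21 mm ahead of the pin and 0.6 mm off the middle line. The measured force is near zero, so I hand in.

Run:
```python
from h import *
print(env.close_job()); o=env.observe(); print(o['time_s'],o['position'],o['ft_force'],o['grip_width'])
```

```text
the job is handed in; nothing more can be done
None
the job is handed in; nothing more can be done
```

I picked up the smaller steel clip by its handles, squeezed it to its stop at 40 N, and lifted it. I then turned it about 99° and brought the open jaws in along the card's plane around the free edge. The job was handed in at about 9.7 s with the clip still held there. The rig reports no verdict.

**Last checks before handing in:**
- **Position:** by calculation the card edge is about 21 mm ahead of the pin and 0.6 mm off the middle line. The clip's centre is about 87 mm above the bench, and it is square to the card within about 1°.
- **Contact:** the wrist force was about 0.6 N, and the pictures showed the edge between the jaws, clear of both sides. I saw no bystander disturbed.
- **Grip:** the finger opening read 14.4 mm, where the clip description gives 17 mm over the handles at the stop. The pictures showed the handles parallel and the jaws wide open, but I did not measure the lever angle directly.

**Disagreements and limits:**
- The lips appeared 2–4 mm outside where I predicted them in the last approach pictures. I took this mostly as lip thickness and shifted the clip about 1 mm to allow for it.
- The clip's height and distance from the fingers come from the description and the grasp geometry. I checked them against the pictures only to within about 1–2 px.

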